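# Fetch the boxed-in label roll at the sweet-packing bench

### The arm

A 6-joint arm with a two-finger parallel gripper is mounted at the origin on the work surface. World frame = base frame: x ahead of the robot, y to its left, z up, the work surface at z = 0. Lengths are in m, angles in rad, forces in N, time in s.
With the tool pointing down it reaches from about 0.325 to 0.75 m from the base axis. Payload 7.6 kg.
Tool frame: the origin (TCP) lies on the centre line of the jaws, within the pads' length; the fingertips stand 8 mm ahead of it and the grasp point (between the pads) lies 11 mm behind it; z points along the fingers, y is the line along which they close (so a half turn about z gives the same grasp; the last joint's range is limited). The gripper opens to 85 mm and grips with 20 to 120 N. Pads are 22 mm wide; open, the fingers measure 114 mm over their backs; the gripper's body (76 mm by 85 mm) begins 54 mm behind the grasp point. The pads swing forward as they close: fully open they stand 13 mm farther back than shut.
Start: joints at [-0.07, 0.052, 1.401, -0, 1.689, -0.07], TCP at [0.525, 0, 0.239] pointing down, gripper open.
Joint ranges: [-2.9, 2.9], [-0.91, 2.17], [0.12, 2.37], [-1.06, 4.2], [0.26, 2.73], [-2.93, 2.93]. Speed limits (rad/s): [2.57, 2.57, 3.01, 3.14, 3.14, 3.14].

### API

Orientations are given as a rotation vector (axis times angle).
In Python, from cell import readout, eyes, ticket, models gives the robot as it stands.
- The arm moves only by the shell command python3 -m pendant 'ROWS' [FORCE]. ROWS is JSON, a list of rows, each an object of numbers: "dx", "dy", "dz": the shift along the tool's x, y, z scaled (see below); "spin": the turn about the tool's z scaled (see below); "gripper": the opening, from -1 (shut) to 1 (fully open). A call has 1 to 20 rows; each row shifts and turns the commanded pose from where the row before left it, along the tool's axes as they then stand; what a row does not reach is not made up. The controller multiplies each number of a shift by 0.025 m and each number of a turn by 8 degrees. A row lasts 1/10 s, in which the tool goes at most 50 mm and 8.59 degrees, less where a joint would pass 70% of its speed; a pose out of reach is approached as far as the arm can. A call with a number of a shift or a turn outside -1 to 1 is refused whole. A call with a gripper value outside its range is refused whole. The fingers move at their own pace and stop on an object; FORCE is the grip in N (left out, the last holds). Time passes only in rows, so rows that do not move let the fingers close. It gives the time, the measured TCP pose, the force, the opening and the grip force at its end, in the units of the state.
- readout.read_state(): the state, without advancing time (a new reading comes with each control period).
- eyes.read_camera(name): name is "scene" or "side" or "wrist"; returns a dict with "image" (420x560x3 uint8, red, green, blue), "camera_matrix" (3x3 intrinsics, pixels), "pose" (4x4, takes a point from camera to world coordinates); the wrist camera has in their place "T_tool_cam" (4x4, takes a point from camera to tool coordinates, whose origin is the TCP and whose axes are the flange's). Camera axes: x right, y up, looking along -z (the intrinsics and any distortion apply to the point x, -y, -z); pixel columns grow to the right and rows downward; lengths in m; the calibration is good to about 2 mm. A picture is of the moment at which its call begins: read the wrist's pose just before it. There is no depth.
- ticket.job_done(): hands the job in; it is judged then, once.
Trained networks look in the newest picture that a camera, given by its name, has taken for a name from the list of things; names that differ only in an ending like _2 or _b are one class to them, and where a whole thing is asked for, a point or a joint stands for the part that bears it (a point fixed in the world has none). Each returns a list of dicts, best first, with "score" (0 to 1); they miss things now and then, are a little off and sometimes report something else, mostly with a low value. They report only what shows in the picture. A call takes as long as a camera call.
- models.recognise(camera, target): "bbox" ([left, top, right, bottom] in pixels, round what is visible of it).
- models.tip_of(camera, target): "uv" ([column, row] in pixels: a listed point, or the origin of a listed thing).
The state is a dict: "time_s": time; "joints": joint angles; "joint_velocities": joint speeds; "tau": joint torques, N m; "ee_pos": TCP position; "tcp_rot": TCP orientation; "contact_force": force on the tool from outside, world axes, zero at the start; "torque": the same for the moment, N m; "width": opening from 0.0 (shut) to 1.0 (fully open); "gripper_force": force on a finger pad.
Only numpy, scipy, OpenCV 4.12 (cv2) and the standard library are available. Lean on these libraries where they do the work, as an engineer would, in place of code of your own. Each camera call takes 0.05 s, during which the arm holds its last target. There are 200 camera calls.

### The job

The fresh label roll on the grey tray is boxed in by the jar, the carton and the bottle. Stand all three upright on the black rubber mat first, then fetch the roll and put it over the spindle of the label holder so that it lies flat on the base; only then put the jar, the carton and the bottle back upright on the tray, each on the spot where it stood at the start. Knock none of them over and leave the gift boxes, the bin of sweets and the clipboard where they are.

Things in the scene. Friction and masses are not known exactly. Their poses are not given: they have to be found in the camera images.
- tray: Flat grey plastic tray fixed to the bench, 200 mm (x) by 240 mm (y), floor 6 mm above the bench, lip 12 mm above the bench. Origin: centre of its underside; x axis away from the robot at yaw 0 (it is turned by up to 0.35 rad), z up. The roll stands near (25, 0) mm in its frame; the jar, the carton and the bottle stand, in any arrangement, near (-37, 0), (25, 62) and (25, -62) mm: so close to the roll that the gripper cannot get down to it before they are gone.
- mat: Black ribbed rubber mat, the side area, fixed to the bench, 290 mm (x) by 120 mm (y), 4 mm thick. Origin: centre of its underside; long side along its x axis. It is empty at the start and has room for the three things in a row 90 mm apart.
- holder: Label holder fixed to the bench: a round black base of 84 mm diameter, its top 12 mm above the bench, with an upright steel spindle of 12 mm diameter in the middle, its tip 42 mm above the bench. Origin: on the spindle axis at the bench surface, z up. On its +x side a foot carries a low steel tear bar, 28 mm high, 88 mm from the spindle.
- jar: Loose clear round jar of wrapped sweets with a steel lid: body 56 mm diameter, 84 mm high, lid 55 mm diameter on top, 102 mm high in all, about 0.22 kg. Origin: centre of its underside, z up.
- carton: Loose upright closed cardboard carton, square, 54 by 54 mm, 110 mm high, white tape strip over the top, about 0.2 kg. Origin: centre of its underside; x and y axes square to its faces, z up.
- bottle: Loose white plastic bottle: round body 54 mm diameter, straight up to 95 mm, then a shoulder and a white cap of 24 mm diameter, 117 mm high in all, about 0.24 kg. Origin: centre of its underside, z up.
- roll: Loose roll of white paper labels standing on end like a short tube: 52 mm outer diameter, 30 mm hole right through, 36 mm high, about 0.06 kg. Origin: centre of its underside, z up along the hole.
- giftboxes: Bystander, to be left alone: stack of three red and white gift boxes, 80 by 110 mm, 81 mm high. Origin: centre of its underside.
- sweetbin: Bystander, to be left alone: clear open bin of yellow and orange sweets, 80 by 110 mm, 50 mm high. Origin: centre of its underside.
- clipboard: Bystander, to be left alone: brown clipboard lying flat, 110 by 150 mm, 14 mm high at its clip. Origin: centre of its underside.

How it is judged:
On the way, in this order (a step that is already met when the one before it is completed fails the run):
1. jar, carton and bottle all stand released and upright on the rubber mat (x of jar in the frame of mat between -0.145 and 0.145 m and y of jar in the frame of mat between -0.06 and 0.06 m and z of jar in the frame of mat between 0 and 0.01 m and linear speed of each of jar, carton, bottle below 0.02 m/s and angular speed of each of jar, carton, bottle below 0.2 rad/s and angle between each of jar, carton, bottle's own z axis and vertical below 0.1 rad and contact force between the fingers and jar below 0.1 N and x of carton in the frame of mat between -0.145 and 0.145 m and y of carton in the frame of mat between -0.06 and 0.06 m and z of carton in the frame of mat between 0 and 0.01 m and contact force between the fingers and carton below 0.1 N and x of bottle in the frame of mat between -0.145 and 0.145 m and y of bottle in the frame of mat between -0.06 and 0.06 m and z of bottle in the frame of mat between 0 and 0.01 m and contact force between the fingers and bottle below 0.1 N), for 0.2 s.
2. the roll lies flat on the holder's base over the spindle, released, while the three still stand on the mat (all of step 1 and horizontal distance between roll and holder below 0.011 m and z of roll in the frame of holder below 0.016 m and linear speed of roll below 0.02 m/s and angular speed of roll below 0.2 rad/s and angle between roll's own z axis and vertical below 0.1 rad and contact force between the fingers and roll below 0.1 N), for 0.2 s.
At the end, for the whole second after the job is handed in: The roll is over the spindle, flat on the holder's base (underside within 4 mm of it); jar, carton and bottle each stand upright within 15 mm of where they stood at the start; all released and at rest (horizontal distance between roll and holder below 0.011 m and z of roll in the frame of holder below 0.016 m and linear speed of each of roll, jar, carton, bottle below 0.02 m/s and angular speed of each of roll, jar, carton, bottle below 0.2 rad/s and angle between each of roll, jar, carton, bottle's own z axis and vertical below 0.1 rad and contact force between the fingers and roll below 0.1 N and distance of each of jar, carton, bottle from where it was at the start of the episode below 0.015 m and contact force between the fingers and jar below 0.1 N and contact force between the fingers and carton below 0.1 N and contact force between the fingers and bottle below 0.1 N); the robot touches nothing.
It fails at once if the jar, carton, bottle or roll is knocked over (tilted by more than 0.5 rad) (angle between any of jar, carton, bottle, roll's own z axis and vertical above 0.5 rad).
It fails at once if the gift boxes, bin of sweets or clipboard are shifted by more than 20 mm (distance of any of giftboxes, sweetbin, clipboard from where it was at the start of the episode above 0.02 m).
It also fails if it takes over 144 s, if anything falls off the work surface, if the arm or the gripper's body presses on something with over 40 N, if the wrist force passes 120 N, or if a joint passes its speed limit or range.

## Working session

There is one attempt and no reset: what is moved stays moved. The work goes in short steps, Python scripts to look and compute and a shell command to move; the robot and the scene stay as the last step left them, time stands still between calls to the robot, and variables do not carry over. Pictures are saved under pics/ and viewed, at most 14 in all, crops included, and the job is handed in when it is done.

```bash
ls; mkdir -p pics; cat > h.py <<'E'
import numpy as np, cv2
from scipy.spatial.transform import Rotation as R
from cell import readout, eyes, ticket, models
def cam(n):
    s=readout.read_state(); c=eyes.read_camera(n)
    if 'pose' in c: T=np.array(c['pose'])
    else:
        W=np.eye(4); W[:3,:3]=R.from_rotvec(s['tcp_rot']).as_matrix(); W[:3,3]=s['ee_pos']; T=W@np.array(c['T_tool_cam'])
    return np.array(c['image']),np.array(c['camera_matrix']),T,c
def px2w(uv,z,K,T):
    r=np.linalg.inv(K)@[uv[0],uv[1],1]; d=T[:3,:3]@[r[0],-r[1],-r[2]]; o=T[:3,3]
    return o+d*(z-o[2])/d[2]
def w2px(p,K,T):
    q=np.linalg.inv(T)@np.r_[p,1]; q=K@[q[0],-q[1],-q[2]]; return q[:2]/q[2]
def save(im,f): cv2.imwrite('pics/'+f,im[:,:,::-1])
E
python3 - <<'E'
from h import *
s=readout.read_state(); print(s)
for n in ['scene','side','wrist']:
    im,K,T,c=cam(n); save(im,n+'0.png'); print(n,K.round(1).tolist(),T.round(3).tolist(),[k for k in c])
    for t in ['tray','mat','holder','jar','carton','bottle','roll']:
        a=models.tip_of(n,t)[:1]; b=models.recognise(n,t)[:1]
        for x in a: print(t,'tip',np.round(x['uv'],1),round(x['score'],2),px2w(x['uv'],{'roll':.006,'jar':.006,'carton':.006,'bottle':.006}.get(t,0),K,T).round(3), end=' ')
        for x in b: print('box',np.round(x['bbox']),round(x['score'],2), end='')
        print()
E
```

```text
pics
{'time_s': 0.0, 'joints': array([-7.03142969e-02,  5.28525072e-02,  1.40171569e+00, -4.63910347e-06,
        1.68860344e+00, -7.02886823e-02]), 'joint_velocities': array([-0.0020952 ,  0.00017167,  0.00103652, -0.00083949,  0.00042432,
        0.0002562 ]), 'tau': array([ 8.02730119e-04, -3.81666934e+01, -3.60182977e+01,  8.43031398e-05,
        6.19437444e-03, -2.66336252e-05]), 'ee_pos': array([5.24714643e-01, 3.42835827e-05, 2.38468739e-01]), 'tcp_rot': array([-2.22062935e+00, -2.22057126e+00,  1.63113433e-03]), 'contact_force': array([-0.21719793, -0.26548422,  0.02033262]), 'torque': array([ 0.00432086,  0.03851906, -0.00546699]), 'gripper_force': 0.0, 'width': 0.9986481027133037}
scene [[488.0, 0.0, 282.8], [0.0, 488.0, 216.5], [0.0, 0.0, 1.0]] [[0.881, -0.336, 0.332, 1.005], [0.472, 0.619, -0.628, -0.769], [0.005, 0.71, 0.704, 0.867], [0.0, 0.0, 0.0, 1.0]] ['image', 'camera_matrix', 'pose']
tray tip [270.1 205.3] 0.57 [0.547 0.025 0.   ] box [211. 166. 328. 252.] 0.64
mat tip [190.5 292.4] 0.67 [ 0.53  -0.299  0.   ] box [119. 260. 264. 334.] 0.94
holder tip [316.5 144.3]
[... 1109 characters left out ...]
.58  0.007 0.006] box [246. 210. 252. 232.] 0.56
wrist [[364.9, 0.0, 280.8], [0.0, 364.9, 208.8], [0.0, 0.0, 1.0]] [[1.0, -0.0, -0.002, 0.525], [0.001, 0.961, 0.278, 0.07], [0.002, -0.278, 0.961, 0.375], [0.0, 0.0, 0.0, 1.0]] ['image', 'camera_matrix', 'T_tool_cam']
tray tip [304.3 155.3] 0.62 [0.55  0.019 0.   ] box [192.   5. 430. 282.] 0.78
box [175. 355. 398. 398.] 0.8
holder tip [496.4 331.2] 0.27 [ 0.782 -0.19   0.   ] 
box [292. 195. 363. 292.] 0.95
carton tip [344.1  99.1] 0.81 [0.587 0.074 0.006] box [307.  44. 418. 144.] 0.6
bottle tip [269.2 154. ] 0.63 [0.514 0.021 0.006] box [229. 126. 299. 203.] 0.94
roll tip [329.1 158.4] 0.64 [0.575 0.017 0.006] box [305. 136. 362. 190.] 0.69
```

View pics/wrist0.png

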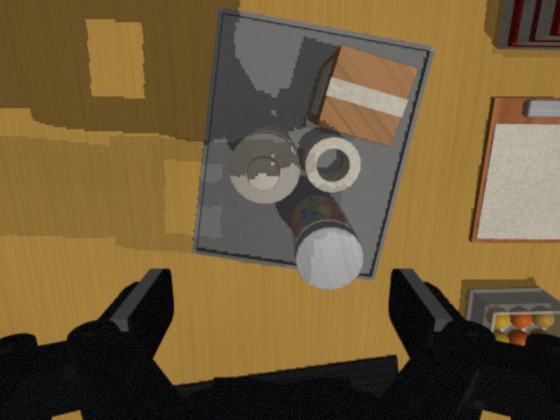

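View pics/scene0.png

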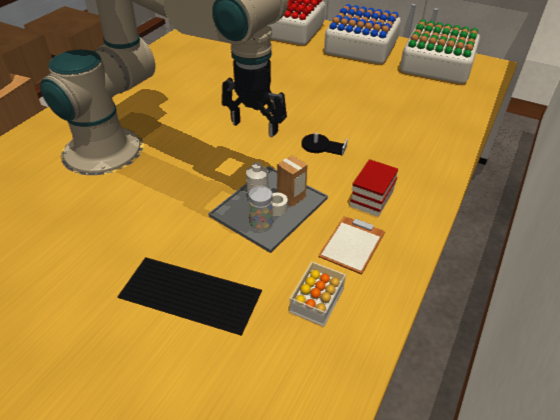

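View pics/side0.png

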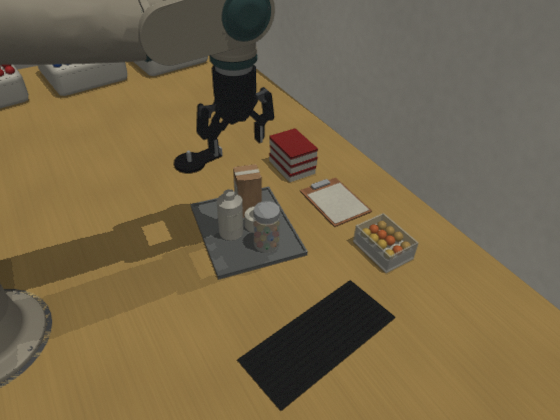

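The wrist picture shows the bottle at (264,170), roll ring at (333,164), carton top around (370,95) and jar lid at (329,257) on the tray. The mat, holder and bystanders are clear in the other two. Next I triangulate.

```bash
python3 - <<'E'
from h import *
im,K,T,c=cam('wrist')
P=lambda uv,z:px2w(uv,z,K,T).round(4)[:2]
print('tray',[P(u,.012).tolist() for u in [(222,10),(433,46),(375,278),(193,250)]])
print('jar lid',P((329,257),.108),'roll',P((333,164),.042),'cap',P((264,174),.123))
q=[(341,45),(417,66),(391,146),(324,121)]
print('carton',[P(u,.116).tolist() for u in q],np.mean([P(u,.116) for u in q],0))
Cs={'wrist':(K,T)}
for n in ['scene','side']:
    _,K2,T2,_=cam(n); Cs[n]=(K2,T2)
mc={'scene':[(147,259),(261,290),(245,331),(119,297)],'side':[(350,284),(395,322),(284,398),(240,354)]}
for n in mc: 
    p=np.array([px2w(u,.004,*Cs[n])[:2] for u in mc[n]]); print('mat',n,p.round(3).tolist(),p.mean(0).round(3))
pt={'scene':{'jar':(260,194),'cap':(257,167)},'side':{'jar':(266,209),'cap':(230,194)}}
for n in pt: print(n,'jar',px2w(pt[n]['jar'],.108,*Cs[n]).round(3),'cap',px2w(pt[n]['cap'],.123,*Cs[n]).round(3))
for n in ['scene','side']:
    print(n,'spindle tip',px2w({'scene':(317,135),'side':(190,153)}[n],.042,*Cs[n]).round(3))
E
```

```text
tray [[0.4731, 0.1506], [0.6657, 0.1211], [0.6294, -0.1138], [0.4319, -0.0807]]
jar lid [ 0.564  -0.0468] roll [0.5738 0.0168] cap [0.5138 0.0228]
carton [[0.565, 0.1071], [0.6162, 0.0943], [0.6034, 0.0415], [0.5555, 0.0586]] [0.585025 0.075375]
mat scene [[0.388, -0.272], [0.663, -0.223], [0.686, -0.327], [0.404, -0.384]] [ 0.535 -0.302]
mat side [[0.658, -0.231], [0.676, -0.348], [0.415, -0.372], [0.39, -0.263]] [ 0.534 -0.303]
scene jar [ 0.565 -0.052  0.108] cap [0.519 0.014 0.123]
side jar [ 0.564 -0.049  0.108] cap [0.514 0.014 0.123]
scene spindle tip [0.544 0.309 0.042]
side spindle tip [0.539 0.307 0.042]
```

```bash
python3 -m pendant '[{"dx":-0.64,"dy":0.52,"gripper":1},{"dx":-0.64,"dy":0.52,"gripper":1},{"dx":-0.64,"dy":0.52,"gripper":1},{"gripper":1},{"dz":0.8,"gripper":1},{"dz":0.8,"gripper":1},{"dz":0.8,"gripper":1},{"dz":0.8,"gripper":1},{"dz":0.8,"gripper":1},{"gripper":1}]'
```

```text
invalid input at $[0]: expected keys dx, dy, dz, spin, gripper
```

```bash
python3 -m pendant '[{"dx":-0.64,"dy":0.52,"dz":0,"spin":0,"gripper":1},{"dx":-0.64,"dy":0.52,"dz":0,"spin":0,"gripper":1},{"dx":-0.64,"dy":0.52,"dz":0,"spin":0,"gripper":1},{"dx":0,"dy":0,"dz":0,"spin":0,"gripper":1},{"dx":0,"dy":0,"dz":0.8,"spin":0,"gripper":1},{"dx":0,"dy":0,"dz":0.8,"spin":0,"gripper":1},{"dx":0,"dy":0,"dz":0.8,"spin":0,"gripper":1},{"dx":0,"dy":0,"dz":0.8,"spin":0,"gripper":1},{"dx":0,"dy":0,"dz":0,"spin":0,"gripper":1}]'
```

```text
time_s: 3.3
ee_pos: [0.5622, -0.0472, 0.1562]
tcp_rot: [-2.218, -2.218, 0.005]
contact_force: [-0.8, -0.2, 0.1]
width: 0.999
gripper_force: 0.0
```

```bash
python3 - <<'E'
from h import *
im,K,T,c=cam('wrist'); save(im,'w1.png')
for n in ['jar','carton','bottle','roll']:
    print(n,[(np.round(x['bbox']),round(x['score'],2)) for x in models.recognise('wrist',n)[:1]],[(px2w(x['uv'],.006,K,T).round(3),round(x['score'],2)) for x in models.tip_of('wrist',n)[:1]])
print(readout.read_state()['tcp_rot'],w2px([.564,-.048,.108],K,T))
E
```

```text
jar [(array([237., 160., 333., 288.]), 0.81)] [(array([ 0.564, -0.048,  0.006]), 0.65)]
carton [(array([256.,   0., 390.,  78.]), 0.66)] [(array([0.586, 0.074, 0.006]), 0.94)]
bottle [(array([132.,  48., 251., 162.]), 0.6)] [(array([0.516, 0.023, 0.006]), 0.97)]
roll [] [(array([ 0.776, -0.181,  0.006]), 0.36)]
[2.22084291e+00 2.22075057e+00 1.20172802e-03] [283.75249362 240.64541736]
```

View pics/w1.png

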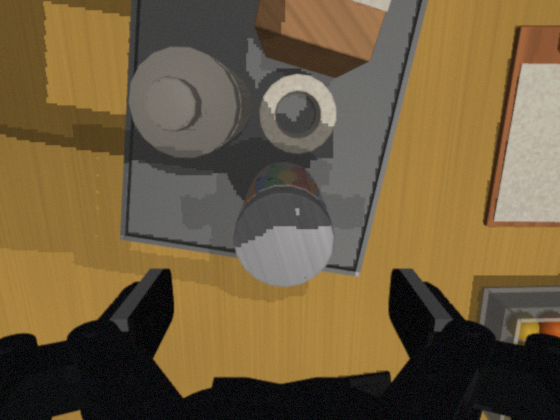

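The lid centre is at (284,237), 4 px from where I predicted it. Descend, grip and lift.

```bash
python3 -m pendant '[{"dx":0.04,"dy":0.04,"dz":0.8,"spin":0,"gripper":1},{"dx":0,"dy":0,"dz":0.8,"spin":0,"gripper":1},{"dx":0,"dy":0,"dz":0.8,"spin":0,"gripper":1},{"dx":0,"dy":0,"dz":0.8,"spin":0,"gripper":1},{"dx":0,"dy":0,"dz":0.8,"spin":0,"gripper":1},{"dx":0,"dy":0,"dz":0,"spin":0,"gripper":1},{"dx":0,"dy":0,"dz":0,"spin":0,"gripper":-1},{"dx":0,"dy":0,"dz":0,"spin":0,"gripper":-1},{"dx":0,"dy":0,"dz":0,"spin":0,"gripper":-1},{"dx":0,"dy":0,"dz":0,"spin":0,"gripper":-1},{"dx":0,"dy":0,"dz":0,"spin":0,"gripper":-1},{"dx":0,"dy":0,"dz":0,"spin":0,"gripper":-1},{"dx":0,"dy":0,"dz":0,"spin":0,"gripper":-1},{"dx":0,"dy":0,"dz":0,"spin":0,"gripper":-1}]' 35
```

```text
time_s: 5.15
ee_pos: [0.5658, -0.0471, 0.0612]
tcp_rot: [2.22, 2.22, 0.002]
contact_force: [-3.3, -0.5, 6.3]
width: 0.646
gripper_force: 36.5
```

```bash
python3 -m pendant '[{"dx":0,"dy":0,"dz":-0.4,"spin":0,"gripper":-1},{"dx":0,"dy":0,"dz":-0.8,"spin":0,"gripper":-1},{"dx":0,"dy":0,"dz":-0.8,"spin":0,"gripper":-1},{"dx":0,"dy":0,"dz":-0.6,"spin":0,"gripper":-1},{"dx":-0.4,"dy":0.1,"dz":-0.2,"spin":0,"gripper":-1},{"dx":-0.8,"dy":0.22,"dz":0,"spin":0,"gripper":-1},{"dx":-0.8,"dy":0.22,"dz":0,"spin":0,"gripper":-1},{"dx":-0.8,"dy":0.22,"dz":0,"spin":0,"gripper":-1},{"dx":-0.8,"dy":0.22,"dz":0,"spin":0,"gripper":-1},{"dx":-0.8,"dy":0.22,"dz":0,"spin":0,"gripper":-1},{"dx":-0.8,"dy":0.22,"dz":0,"spin":0,"gripper":-1},{"dx":-0.8,"dy":0.22,"dz":0,"spin":0,"gripper":-1},{"dx":-0.8,"dy":0.22,"dz":0,"spin":0,"gripper":-1},{"dx":-0.8,"dy":0.22,"dz":0,"spin":0,"gripper":-1},{"dx":-0.8,"dy":0.22,"dz":0,"spin":0,"gripper":-1},{"dx":-0.8,"dy":0.22,"dz":0,"spin":0,"gripper":-1},{"dx":-0.4,"dy":0.12,"dz":0,"spin":0,"gripper":-1},{"dx":0,"dy":0,"dz":0,"spin":0,"gripper":-1},{"dx":0,"dy":0,"dz":0,"spin":0,"gripper":-1}]'; python3 - <<'E'
from h import *
for n in ['scene','side']:
    im,K,T,c=cam(n); save(im,n+'1.png')
    print(n,[(px2w(x['uv'],0,K,T).round(3),round(x['score'],2)) for x in models.tip_of(n,'mat')[:1]],w2px([.634,-.288,.004],K,T))
print(readout.read_state()['ee_pos'])
E
```

```text
time_s: 7.05
ee_pos: [0.6308, -0.2866, 0.1287]
tcp_rot: [-2.221, -2.221, -0.0]
contact_force: [0.5, 0.8, -2.4]
width: 0.645
gripper_force: 37.6
scene [(array([ 0.536, -0.306,  0.   ]), 0.87)] [233.623737   306.56979267]
side [] [357.96779157 308.45544924]
[ 0.63109854 -0.28610899  0.12954832]
```

View pics/side1.png

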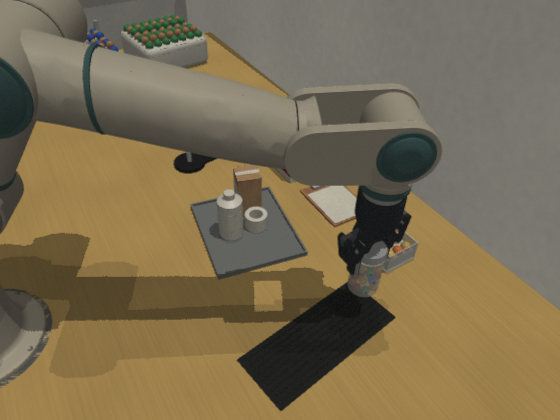

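Jar is held upright above the far end of the mat (bottom about (365,293)). Lower it and release.

```bash
python3 -m pendant '[{"dx":0,"dy":0,"dz":0.7,"spin":0,"gripper":-1},{"dx":0,"dy":0,"dz":0.7,"spin":0,"gripper":-1},{"dx":0,"dy":0,"dz":0.6,"spin":0,"gripper":-1},{"dx":0,"dy":0,"dz":0.4,"spin":0,"gripper":-1},{"dx":0,"dy":0,"dz":0.2,"spin":0,"gripper":-1},{"dx":0,"dy":0,"dz":0.1,"spin":0,"gripper":-1},{"dx":0,"dy":0,"dz":0.1,"spin":0,"gripper":-1},{"dx":0,"dy":0,"dz":0,"spin":0,"gripper":-1},{"dx":0,"dy":0,"dz":0,"spin":0,"gripper":-1},{"dx":0,"dy":0,"dz":0,"spin":0,"gripper":-1}]'
```

```text
time_s: 8.25
ee_pos: [0.6313, -0.2871, 0.0599]
tcp_rot: [2.221, 2.221, 0.001]
contact_force: [-0.2, 0.6, -2.7]
width: 0.647
gripper_force: 37.6
```

```bash
python3 -m pendant '[{"dx":0,"dy":0,"dz":0.04,"spin":0,"gripper":-1},{"dx":0,"dy":0,"dz":0,"spin":0,"gripper":-1},{"dx":0,"dy":0,"dz":0,"spin":0,"gripper":0.5},{"dx":0,"dy":0,"dz":0,"spin":0,"gripper":1},{"dx":0,"dy":0,"dz":0,"spin":0,"gripper":1},{"dx":0,"dy":0,"dz":0,"spin":0,"gripper":1},{"dx":0,"dy":0,"dz":0,"spin":0,"gripper":1},{"dx":0,"dy":0,"dz":-0.5,"spin":0,"gripper":1},{"dx":0,"dy":0,"dz":-1,"spin":0,"gripper":1},{"dx":0,"dy":0,"dz":-1,"spin":0,"gripper":1},{"dx":0,"dy":0,"dz":-1,"spin":0,"gripper":1},{"dx":0,"dy":0,"dz":-1,"spin":0,"gripper":1},{"dx":0,"dy":0,"dz":-1,"spin":0,"gripper":1},{"dx":0,"dy":0,"dz":0,"spin":0,"gripper":1},{"dx":0,"dy":0,"dz":0,"spin":0,"gripper":1}]'
```

```text
time_s: 9.75
ee_pos: [0.6312, -0.2871, 0.1969]
tcp_rot: [2.22, 2.22, 0.001]
contact_force: [-0.4, 0.6, -0.8]
width: 1.003
gripper_force: 0.0
```

```bash
python3 -m pendant '[{"dx":0.9,"dy":-0.11,"dz":0,"spin":0,"gripper":1},{"dx":0.9,"dy":-0.11,"dz":0,"spin":0,"gripper":1},{"dx":0.9,"dy":-0.11,"dz":0,"spin":0,"gripper":1},{"dx":0.9,"dy":-0.11,"dz":0,"spin":0,"gripper":1},{"dx":0.9,"dy":-0.11,"dz":0,"spin":0,"gripper":1},{"dx":0.9,"dy":-0.11,"dz":0,"spin":0,"gripper":1},{"dx":0.9,"dy":-0.11,"dz":0,"spin":0,"gripper":1},{"dx":0.9,"dy":-0.11,"dz":0,"spin":0,"gripper":1},{"dx":0.9,"dy":-0.11,"dz":0,"spin":0,"gripper":1},{"dx":0.9,"dy":-0.11,"dz":0,"spin":0,"gripper":1},{"dx":0.9,"dy":-0.11,"dz":0,"spin":0,"gripper":1},{"dx":0.9,"dy":-0.11,"dz":0,"spin":0,"gripper":1},{"dx":0.9,"dy":-0.11,"dz":0,"spin":0,"gripper":1},{"dx":0.9,"dy":-0.11,"dz":0,"spin":0,"gripper":1},{"dx":0.9,"dy":-0.11,"dz":0,"spin":0,"gripper":1},{"dx":0.9,"dy":-0.11,"dz":0,"spin":0,"gripper":1},{"dx":0,"dy":0,"dz":0,"spin":0,"gripper":1},{"dx":0,"dy":0,"dz":0,"spin":0,"gripper":1}]'
python3 - <<'E'
from h import *
im,K,T,c=cam('wrist'); save(im,'w2.png')
print(readout.read_state()['ee_pos'],w2px([.585,.075,.116],K,T),w2px([.514,.0225,.123],K,T))
for n in ['carton','bottle']:
    print(n,[(px2w(x['uv'],.006,K,T).round(3),round(x['score'],2)) for x in models.tip_of('wrist',n)[:1]])
E
```

```text
time_s: 11.55
ee_pos: [0.5866, 0.073, 0.1947]
tcp_rot: [-2.22, -2.222, 0.003]
contact_force: [0.5, -0.1, 0.0]
width: 1.004
gripper_force: 0.0
[0.58673976 0.07242608 0.19490209] [277.63693008 218.36051283] [166.49961267 299.84567392]
carton [(array([0.585, 0.075, 0.006]), 0.72)]
bottle [(array([0.512, 0.021, 0.006]), 0.7)]
```

View pics/w2.png

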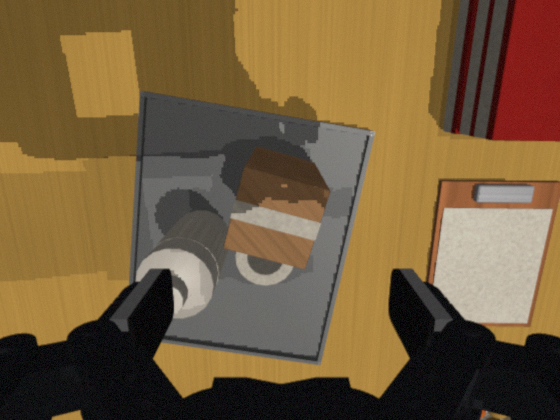

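Carton tape centre is at (277,222) and the lower top edge tilts about -0.25 rad, which matches the estimate. Spin, descend and grip.

```bash
python3 -m pendant '[{"dx":0.06,"dy":-0.06,"dz":0,"spin":0.6,"gripper":1},{"dx":0,"dy":0,"dz":0,"spin":0.6,"gripper":1},{"dx":0,"dy":0,"dz":0,"spin":0.6,"gripper":1},{"dx":0,"dy":0,"dz":0.8,"spin":0,"gripper":1},{"dx":0,"dy":0,"dz":0.8,"spin":0,"gripper":1},{"dx":0,"dy":0,"dz":0.8,"spin":0,"gripper":1},{"dx":0,"dy":0,"dz":0.8,"spin":0,"gripper":1},{"dx":0,"dy":0,"dz":0.8,"spin":0,"gripper":1},{"dx":0,"dy":0,"dz":0.8,"spin":0,"gripper":1},{"dx":0,"dy":0,"dz":0.2,"spin":0,"gripper":1},{"dx":0,"dy":0,"dz":0,"spin":0,"gripper":1},{"dx":0,"dy":0,"dz":0,"spin":0,"gripper":-1},{"dx":0,"dy":0,"dz":0,"spin":0,"gripper":-1},{"dx":0,"dy":0,"dz":0,"spin":0,"gripper":-1},{"dx":0,"dy":0,"dz":0,"spin":0,"gripper":-1},{"dx":0,"dy":0,"dz":0,"spin":0,"gripper":-1},{"dx":0,"dy":0,"dz":0,"spin":0,"gripper":-1},{"dx":0,"dy":0,"dz":0,"spin":0,"gripper":-1},{"dx":0,"dy":0,"dz":0,"spin":0,"gripper":-1}]'; python3 - <<'E'
from h import *
s=readout.read_state(); M=R.from_rotvec(s['tcp_rot']).as_matrix(); p=np.array(s['ee_pos']); print(M.round(3).tolist())
print('units to mid slot', (M.T@(np.array([.535,-.302,p[2]])-p)/.025).round(2))
E
```

```text
time_s: 13.6
ee_pos: [0.586, 0.0746, 0.0722]
tcp_rot: [2.481, 1.925, 0.002]
contact_force: [-3.6, 0.2, 6.6]
width: 0.635
gripper_force: 32.3
[[0.249, 0.969, 0.002], [0.969, -0.249, -0.0], [0.0, 0.002, -1.0]]
units to mid slot [-15.1    1.77  -0.  ]
```

```bash
python3 -m pendant '[{"dx":0,"dy":0,"dz":-0.4,"spin":0,"gripper":-1},{"dx":0,"dy":0,"dz":-0.8,"spin":0,"gripper":-1},{"dx":0,"dy":0,"dz":-0.9,"spin":0,"gripper":-1},{"dx":0,"dy":0,"dz":-0.9,"spin":0,"gripper":-1},{"dx":0,"dy":0,"dz":-0.9,"spin":0,"gripper":-1},{"dx":0,"dy":0,"dz":-0.9,"spin":0,"gripper":-1},{"dx":0,"dy":0,"dz":-0.6,"spin":0,"gripper":-1},{"dx":0,"dy":0,"dz":-0.2,"spin":0,"gripper":-1},{"dx":-0.5,"dy":0.08,"dz":0,"spin":0,"gripper":-1},{"dx":-0.9,"dy":0.1,"dz":0,"spin":0,"gripper":-1},{"dx":-0.9,"dy":0.1,"dz":0,"spin":0,"gripper":-1},{"dx":-0.9,"dy":0.1,"dz":0,"spin":0,"gripper":-1},{"dx":-0.9,"dy":0.1,"dz":0,"spin":0,"gripper":-1},{"dx":-0.9,"dy":0.1,"dz":0,"spin":0,"gripper":-1},{"dx":-0.9,"dy":0.1,"dz":0,"spin":0,"gripper":-1},{"dx":-0.9,"dy":0.1,"dz":0,"spin":0,"gripper":-1},{"dx":-0.9,"dy":0.1,"dz":0,"spin":0,"gripper":-1},{"dx":-0.9,"dy":0.1,"dz":0,"spin":0,"gripper":-1},{"dx":-0.9,"dy":0.1,"dz":0,"spin":0,"gripper":-1}]'; python3 -m pendant '[{"dx":-0.9,"dy":0.12,"dz":0,"spin":0,"gripper":-1},{"dx":-0.9,"dy":0.12,"dz":0,"spin":0,"gripper":-1},{"dx":-0.9,"dy":0.12,"dz":0,"spin":0,"gripper":-1},{"dx":-0.9,"dy":0.12,"dz":0,"spin":0,"gripper":-1},{"dx":-0.9,"dy":0.1,"dz":0,"spin":0,"gripper":-1},{"dx":-0.9,"dy":0.1,"dz":0,"spin":0,"gripper":-1},{"dx":-0.2,"dy":0,"dz":0,"spin":0,"gripper":-1},{"dx":0,"dy":0,"dz":0,"spin":0,"gripper":-1},{"dx":0,"dy":0,"dz":0,"spin":0,"gripper":-1}]'
```

```text
time_s: 15.5
ee_pos: [0.5514, -0.1638, 0.2089]
tcp_rot: [-2.481, -1.923, 0.003]
contact_force: [-0.6, 0.3, -2.0]
width: 0.632
gripper_force: 33.5
time_s: 16.4
ee_pos: [0.534, -0.3016, 0.21]
tcp_rot: [-2.481, -1.925, 0.0]
contact_force: [-0.2, -0.2, -2.7]
width: 0.628
gripper_force: 33.4
```

```bash
python3 -m pendant '[{"dx":0,"dy":0,"dz":0.8,"spin":0,"gripper":-1},{"dx":0,"dy":0,"dz":0.9,"spin":0,"gripper":-1},{"dx":0,"dy":0,"dz":0.9,"spin":0,"gripper":-1},{"dx":0,"dy":0,"dz":0.9,"spin":0,"gripper":-1},{"dx":0,"dy":0,"dz":0.8,"spin":0,"gripper":-1},{"dx":0,"dy":0,"dz":0.6,"spin":0,"gripper":-1},{"dx":0,"dy":0,"dz":0.4,"spin":0,"gripper":-1},{"dx":0,"dy":0,"dz":0.2,"spin":0,"gripper":-1},{"dx":0,"dy":0,"dz":0.1,"spin":0,"gripper":-1},{"dx":0,"dy":0,"dz":0,"spin":0,"gripper":-1},{"dx":0,"dy":0,"dz":0,"spin":0,"gripper":-1}]'
```

```text
time_s: 17.5
ee_pos: [0.5347, -0.3024, 0.0717]
tcp_rot: [2.481, 1.925, 0.001]
contact_force: [-0.2, -0.4, -2.7]
width: 0.634
gripper_force: 33.4
```

```bash
python3 -m pendant '[{"dx":0,"dy":0,"dz":0.06,"spin":0,"gripper":-1},{"dx":0,"dy":0,"dz":0,"spin":0,"gripper":-1},{"dx":0,"dy":0,"dz":0,"spin":0,"gripper":0.5},{"dx":0,"dy":0,"dz":0,"spin":0,"gripper":1},{"dx":0,"dy":0,"dz":0,"spin":0,"gripper":1},{"dx":0,"dy":0,"dz":0,"spin":0,"gripper":1},{"dx":0,"dy":0,"dz":-0.5,"spin":0,"gripper":1},{"dx":0,"dy":0,"dz":-1,"spin":0,"gripper":1},{"dx":0,"dy":0,"dz":-1,"spin":0,"gripper":1},{"dx":0,"dy":0,"dz":-1,"spin":0,"gripper":1},{"dx":0,"dy":0,"dz":-1,"spin":0,"gripper":1},{"dx":0,"dy":0,"dz":-0.5,"spin":0,"gripper":1},{"dx":0,"dy":0,"dz":0,"spin":-0.6,"gripper":1},{"dx":0,"dy":0,"dz":0,"spin":-0.6,"gripper":1},{"dx":0,"dy":0,"dz":0,"spin":-0.6,"gripper":1},{"dx":0,"dy":0,"dz":0,"spin":0,"gripper":1},{"dx":0,"dy":0,"dz":0,"spin":0,"gripper":1}]'
```

```text
time_s: 19.2
ee_pos: [0.5342, -0.302, 0.1943]
tcp_rot: [-2.224, -2.219, -0.0]
contact_force: [0.0, -0.0, -0.3]
width: 0.995
gripper_force: 0.0
```

```bash
python3 -m pendant '[{"dx":0.93,"dy":-0.06,"dz":0,"spin":0,"gripper":1},{"dx":0.93,"dy":-0.06,"dz":0,"spin":0,"gripper":1},{"dx":0.93,"dy":-0.06,"dz":0,"spin":0,"gripper":1},{"dx":0.93,"dy":-0.06,"dz":0,"spin":0,"gripper":1},{"dx":0.93,"dy":-0.06,"dz":0,"spin":0,"gripper":1},{"dx":0.93,"dy":-0.06,"dz":0,"spin":0,"gripper":1},{"dx":0.93,"dy":-0.06,"dz":0,"spin":0,"gripper":1},{"dx":0.93,"dy":-0.06,"dz":0,"spin":0,"gripper":1},{"dx":0.93,"dy":-0.06,"dz":0,"spin":0,"gripper":1},{"dx":0.93,"dy":-0.06,"dz":0,"spin":0,"gripper":1},{"dx":0.93,"dy":-0.06,"dz":0,"spin":0,"gripper":1},{"dx":0.93,"dy":-0.06,"dz":0,"spin":0,"gripper":1},{"dx":0.93,"dy":-0.06,"dz":0,"spin":0,"gripper":1},{"dx":0.93,"dy":-0.06,"dz":0,"spin":0,"gripper":1},{"dx":0,"dy":0,"dz":0,"spin":0,"gripper":1},{"dx":0,"dy":0,"dz":0,"spin":0,"gripper":1}]'
python3 - <<'E'
from h import *
im,K,T,c=cam('wrist'); save(im,'w3.png')
print(readout.read_state()['ee_pos'],w2px([.514,.0225,.123],K,T),w2px([.514,.0225,.006],K,T),w2px([.574,.0165,.042],K,T))
for n in ['roll','bottle']:
    print(n,[(px2w(x['uv'],.006,K,T).round(3),round(x['score'],2)) for x in models.tip_of('wrist',n)[:1]])
E
```

```text
time_s: 20.8
ee_pos: [0.5133, 0.0234, 0.1944]
tcp_rot: [2.221, 2.221, -0.0]
contact_force: [0.9, -0.2, -0.5]
width: 1.002
gripper_force: 0.0
[0.51329083 0.02291506 0.19435309] [281.138147   226.71537944] [280.70739934 184.83432281] [354.08072472 201.46411294]
roll [(array([0.574, 0.015, 0.006]), 0.6)]
bottle [(array([0.515, 0.024, 0.006]), 0.66)]
```

View pics/w3.png

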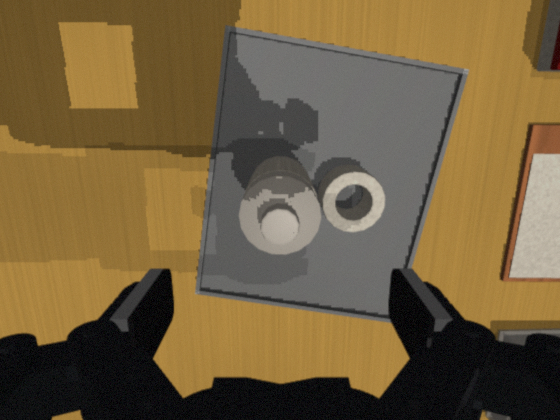

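Cap is at (280,224) and the roll ring at (354,202); both agree with the model. Grip the bottle above the roll's height.

```bash
python3 -m pendant '[{"dx":0,"dy":0.02,"dz":0.8,"spin":0,"gripper":1},{"dx":0,"dy":0,"dz":0.9,"spin":0,"gripper":1},{"dx":0,"dy":0,"dz":0.9,"spin":0,"gripper":1},{"dx":0,"dy":0,"dz":0.9,"spin":0,"gripper":1},{"dx":0,"dy":0,"dz":0.8,"spin":0,"gripper":1},{"dx":0,"dy":0,"dz":0.6,"spin":0,"gripper":1},{"dx":0,"dy":0,"dz":0,"spin":0,"gripper":1},{"dx":0,"dy":0,"dz":0,"spin":0,"gripper":-1},{"dx":0,"dy":0,"dz":0,"spin":0,"gripper":-1},{"dx":0,"dy":0,"dz":0,"spin":0,"gripper":-1},{"dx":0,"dy":0,"dz":0,"spin":0,"gripper":-1},{"dx":0,"dy":0,"dz":0,"spin":0,"gripper":-1},{"dx":0,"dy":0,"dz":0,"spin":0,"gripper":-1},{"dx":0,"dy":0,"dz":0,"spin":0,"gripper":-1},{"dx":0,"dy":0,"dz":0,"spin":0,"gripper":-1}]'
```

```text
time_s: 22.45
ee_pos: [0.5144, 0.0233, 0.0733]
tcp_rot: [2.22, 2.22, 0.002]
contact_force: [-2.1, 0.0, 5.7]
width: 0.624
gripper_force: 36.3
```

```bash
python3 -m pendant '[{"dx":0,"dy":0,"dz":-0.4,"spin":0,"gripper":-1},{"dx":0,"dy":0,"dz":-0.8,"spin":0,"gripper":-1},{"dx":0,"dy":0,"dz":-0.8,"spin":0,"gripper":-1},{"dx":0,"dy":0,"dz":-0.8,"spin":0,"gripper":-1},{"dx":-0.4,"dy":-0.1,"dz":-0.2,"spin":0,"gripper":-1},{"dx":-0.9,"dy":-0.23,"dz":0,"spin":0,"gripper":-1},{"dx":-0.9,"dy":-0.23,"dz":0,"spin":0,"gripper":-1},{"dx":-0.9,"dy":-0.23,"dz":0,"spin":0,"gripper":-1},{"dx":-0.9,"dy":-0.23,"dz":0,"spin":0,"gripper":-1},{"dx":-0.9,"dy":-0.23,"dz":0,"spin":0,"gripper":-1},{"dx":-0.9,"dy":-0.23,"dz":0,"spin":0,"gripper":-1},{"dx":-0.9,"dy":-0.23,"dz":0,"spin":0,"gripper":-1},{"dx":-0.9,"dy":-0.23,"dz":0,"spin":0,"gripper":-1},{"dx":-0.9,"dy":-0.23,"dz":0,"spin":0,"gripper":-1},{"dx":-0.9,"dy":-0.23,"dz":0,"spin":0,"gripper":-1},{"dx":-0.9,"dy":-0.23,"dz":0,"spin":0,"gripper":-1},{"dx":-0.9,"dy":-0.23,"dz":0,"spin":0,"gripper":-1},{"dx":-0.9,"dy":-0.2,"dz":0,"spin":0,"gripper":-1},{"dx":-0.9,"dy":-0.2,"dz":0,"spin":0,"gripper":-1},{"dx":-0.57,"dy":-0.04,"dz":0,"spin":0,"gripper":-1}]'; python3 -m pendant '[{"dx":0,"dy":0,"dz":0.2,"spin":0,"gripper":-1},{"dx":0,"dy":0,"dz":0.6,"spin":0,"gripper":-1},{"dx":0,"dy":0,"dz":0.8,"spin":0,"gripper":-1},{"dx":0,"dy":0,"dz":0.6,"spin":0,"gripper":-1},{"dx":0,"dy":0,"dz":0.4,"spin":0,"gripper":-1},{"dx":0,"dy":0,"dz":0.2,"spin":0,"gripper":-1},{"dx":0,"dy":0,"dz":0.1,"spin":0,"gripper":-1},{"dx":0,"dy":0,"dz":0.1,"spin":0,"gripper":-1},{"dx":0,"dy":0,"dz":0,"spin":0,"gripper":-1},{"dx":0,"dy":0,"dz":0,"spin":0,"gripper":-1}]'
```

```text
time_s: 24.45
ee_pos: [0.43, -0.3174, 0.1461]
tcp_rot: [-2.222, -2.219, 0.001]
contact_force: [0.7, -0.1, -2.0]
width: 0.619
gripper_force: 37.2
time_s: 25.45
ee_pos: [0.4315, -0.316, 0.0724]
tcp_rot: [2.221, 2.221, 0.0]
contact_force: [0.0, 0.3, -2.1]
width: 0.625
gripper_force: 37.3
```

```bash
python3 -m pendant '[{"dx":0,"dy":0,"dz":0.06,"spin":0,"gripper":-1},{"dx":0,"dy":0,"dz":0,"spin":0,"gripper":-1},{"dx":0,"dy":0,"dz":0,"spin":0,"gripper":0.6},{"dx":0,"dy":0,"dz":0,"spin":0,"gripper":0.6},{"dx":0,"dy":0,"dz":0,"spin":0,"gripper":0.6},{"dx":0,"dy":0,"dz":0,"spin":0,"gripper":0.6},{"dx":0,"dy":0,"dz":-0.5,"spin":0,"gripper":0.6},{"dx":0,"dy":0,"dz":-0.9,"spin":0,"gripper":0.6},{"dx":0,"dy":0,"dz":-1,"spin":0,"gripper":0.6},{"dx":0,"dy":0,"dz":-1,"spin":0,"gripper":0.6},{"dx":0,"dy":0,"dz":-1,"spin":0,"gripper":1},{"dx":0,"dy":0,"dz":-0.6,"spin":0,"gripper":1},{"dx":0,"dy":0,"dz":0,"spin":0,"gripper":1},{"dx":0,"dy":0,"dz":0,"spin":0,"gripper":1}]'; python3 - <<'E'
from h import *
im,K,T,c=cam('side'); save(im,'side2.png')
for n in ['jar','carton','bottle','roll']:
    print(n,[(px2w(x['uv'],.004,K,T).round(3),round(x['score'],2)) for x in models.tip_of('side',n)[:1]])
E
```

```text
time_s: 26.85
ee_pos: [0.4311, -0.3157, 0.1947]
tcp_rot: [-2.221, -2.221, 0.0]
contact_force: [0.5, 0.1, -0.2]
width: 1.002
gripper_force: 0.0
jar [(array([ 0.629, -0.286,  0.004]), 0.86)]
carton [(array([ 0.531, -0.3  ,  0.004]), 0.64)]
bottle [(array([ 0.43 , -0.325,  0.004]), 0.78)]
roll [(array([0.579, 0.01 , 0.004]), 0.72)]
```

View pics/side2.png

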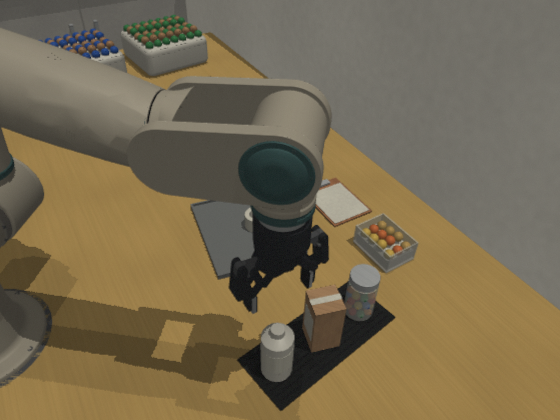

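All three stand on the mat (bottle at (277,355), carton (323,320), jar (362,295)). Now the roll.

```bash
python3 -m pendant '[{"dx":0.885,"dy":0.38,"dz":0,"spin":0,"gripper":1},{"dx":0.885,"dy":0.38,"dz":0,"spin":0,"gripper":1},{"dx":0.885,"dy":0.38,"dz":0,"spin":0,"gripper":1},{"dx":0.885,"dy":0.38,"dz":0,"spin":0,"gripper":1},{"dx":0.885,"dy":0.38,"dz":0,"spin":0,"gripper":1},{"dx":0.885,"dy":0.38,"dz":0,"spin":0,"gripper":1},{"dx":0.885,"dy":0.38,"dz":0,"spin":0,"gripper":1},{"dx":0.885,"dy":0.38,"dz":0,"spin":0,"gripper":1},{"dx":0.885,"dy":0.38,"dz":0,"spin":0,"gripper":1},{"dx":0.885,"dy":0.38,"dz":0,"spin":0,"gripper":1},{"dx":0.885,"dy":0.38,"dz":0,"spin":0,"gripper":1},{"dx":0.885,"dy":0.38,"dz":0,"spin":0,"gripper":1},{"dx":0.885,"dy":0.38,"dz":0,"spin":0,"gripper":1},{"dx":0.885,"dy":0.38,"dz":0,"spin":0,"gripper":1},{"dx":0.885,"dy":0.38,"dz":0,"spin":0,"gripper":1},{"dx":0,"dy":0,"dz":0.8,"spin":0,"gripper":1},{"dx":0,"dy":0,"dz":0.8,"spin":0,"gripper":1},{"dx":0,"dy":0,"dz":0.8,"spin":0,"gripper":1},{"dx":0,"dy":0,"dz":0,"spin":0,"gripper":1},{"dx":0,"dy":0,"dz":0,"spin":0,"gripper":1}]'
python3 - <<'E'
from h import *
im,K,T,c=cam('wrist'); save(im,'w4.png')
print(readout.read_state()['ee_pos'],w2px([.574,.016,.042],K,T))
g=cv2.medianBlur(cv2.cvtColor(im,cv2.COLOR_RGB2GRAY),5)
m=((g>140)&(im.max(2).astype(int)-im.min(2)<45)).astype(np.uint8)
n,l,s,ce=cv2.connectedComponentsWithStats(m)
for i in range(1,n):
    if s[i,4]>500:
        x,y,w,h=s[i,:4]; print(s[i],px2w((x+w/2-.5,y+h/2-.5),.042,K,T).round(4))
for n in ['roll']: print([(px2w(x['uv'],.006,K,T).round(3),round(x['score'],2)) for x in models.tip_of('wrist',n)[:1]])
E
```

```text
time_s: 29.1
ee_pos: [0.5736, 0.016, 0.1353]
tcp_rot: [-2.221, -2.221, 0.001]
contact_force: [-0.0, -0.0, -0.2]
width: 0.998
gripper_force: 0.0
[0.5741305  0.01599686 0.1362558 ] [280.62196554 214.72531595]
[ 480  155   80  148 9871] [0.733  0.0065 0.042 ]
[ 241  187   77   64 2285] [0.5729 0.0134 0.042 ]
[(array([0.575, 0.013, 0.006]), 0.77)]
```

```bash
python3 -m pendant '[{"dx":0.02,"dy":-0.04,"dz":0.8,"spin":0,"gripper":1},{"dx":0,"dy":0,"dz":0.9,"spin":0,"gripper":1},{"dx":0,"dy":0,"dz":0.9,"spin":0,"gripper":1},{"dx":0,"dy":0,"dz":0.8,"spin":0,"gripper":1},{"dx":0,"dy":0,"dz":0.6,"spin":0,"gripper":1},{"dx":0,"dy":0,"dz":0.4,"spin":0,"gripper":1},{"dx":0,"dy":0,"dz":0,"spin":0,"gripper":1},{"dx":0,"dy":0,"dz":0,"spin":0,"gripper":-1},{"dx":0,"dy":0,"dz":0,"spin":0,"gripper":-1},{"dx":0,"dy":0,"dz":0,"spin":0,"gripper":-1},{"dx":0,"dy":0,"dz":0,"spin":0,"gripper":-1},{"dx":0,"dy":0,"dz":0,"spin":0,"gripper":-1},{"dx":0,"dy":0,"dz":0,"spin":0,"gripper":-1},{"dx":0,"dy":0,"dz":0,"spin":0,"gripper":-1},{"dx":0,"dy":0,"dz":0,"spin":0,"gripper":-1}]' 25
```

```text
time_s: 30.7
ee_pos: [0.5737, 0.0165, 0.0269]
tcp_rot: [2.22, 2.22, 0.003]
contact_force: [-1.4, -0.5, 6.2]
width: 0.606
gripper_force: 26.4
```

```bash
python3 -m pendant '[{"dx":0,"dy":0,"dz":-0.4,"spin":0,"gripper":-1},{"dx":0,"dy":0,"dz":-0.8,"spin":0,"gripper":-1},{"dx":0,"dy":0,"dz":-0.8,"spin":0,"gripper":-1},{"dx":0,"dy":0,"dz":-0.8,"spin":0,"gripper":-1},{"dx":0,"dy":0,"dz":-0.8,"spin":0,"gripper":-1},{"dx":0.4,"dy":-0.05,"dz":-0.4,"spin":0,"gripper":-1},{"dx":0.85,"dy":-0.13,"dz":0,"spin":0,"gripper":-1},{"dx":0.85,"dy":-0.13,"dz":0,"spin":0,"gripper":-1},{"dx":0.85,"dy":-0.13,"dz":0,"spin":0,"gripper":-1},{"dx":0.85,"dy":-0.13,"dz":0,"spin":0,"gripper":-1},{"dx":0.85,"dy":-0.13,"dz":0,"spin":0,"gripper":-1},{"dx":0.85,"dy":-0.13,"dz":0,"spin":0,"gripper":-1},{"dx":0.85,"dy":-0.13,"dz":0,"spin":0,"gripper":-1},{"dx":0.85,"dy":-0.13,"dz":0,"spin":0,"gripper":-1},{"dx":0.85,"dy":-0.13,"dz":0,"spin":0,"gripper":-1},{"dx":0.85,"dy":-0.13,"dz":0,"spin":0,"gripper":-1},{"dx":0,"dy":0,"dz":0,"spin":0,"gripper":-1},{"dx":0,"dy":0,"dz":0,"spin":0,"gripper":-1},{"dx":0,"dy":0,"dz":0,"spin":0,"gripper":-1}]'
python3 - <<'E'
from h import *
im,K,T,c=cam('wrist'); save(im,'w5.png')
p=readout.read_state()['ee_pos'];print(p,w2px([.54,.31,.042],K,T),'roll top',w2px([p[0],p[1],p[2]+.015],K,T))
print([(px2w(x['uv'],0,K,T).round(4),round(x['score'],2)) for x in models.tip_of('wrist','holder')[:2]])
E
```

```text
time_s: 32.6
ee_pos: [0.539, 0.2385, 0.1251]
tcp_rot: [2.222, 2.221, -0.001]
contact_force: [0.5, -0.1, -0.4]
width: 0.606
gripper_force: 26.4
[0.53907934 0.23834722 0.12523138] [281.76129635 101.11950531] roll top [280.26900296 300.38829563]
[(array([0.536 , 0.3211, 0.    ]), 0.8)]
```

View pics/w5.png

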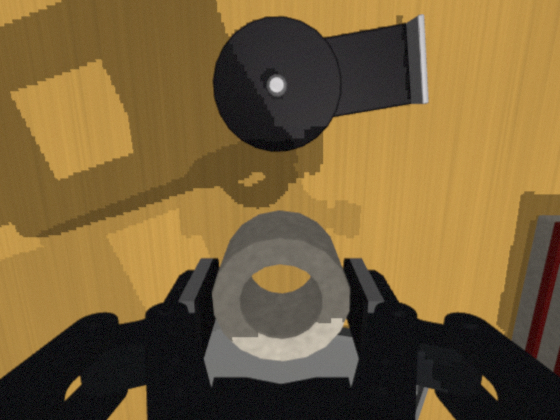

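```bash
python3 - <<'E'
from h import *
im,K,T,c=cam('wrist'); p=readout.read_state()['ee_pos']
for u,z in [((277,85),.042),((277,84),.012)]:
    q=px2w(u,z,K,T); print(q.round(4),((q-p)/.025).round(2), T[:3,3].round(3))
E
```

```text
[0.5375 0.3187 0.042 ] [-0.07  3.21 -3.33] [0.539 0.309 0.261]
[0.5373 0.3207 0.012 ] [-0.08  3.29 -4.53] [0.539 0.309 0.261]
```

Spindle is at (277,85), giving (0.5375, 0.319); the roll hangs centred in the jaws. Move over it and start down.

```bash
python3 -m pendant '[{"dx":0.6,"dy":-0.03,"dz":0,"spin":0,"gripper":-1},{"dx":0.8,"dy":-0.04,"dz":0,"spin":0,"gripper":-1},{"dx":0.8,"dy":0,"dz":0,"spin":0,"gripper":-1},{"dx":0.6,"dy":0,"dz":0,"spin":0,"gripper":-1},{"dx":0.44,"dy":0,"dz":0,"spin":0,"gripper":-1},{"dx":0,"dy":0,"dz":0.6,"spin":0,"gripper":-1},{"dx":0,"dy":0,"dz":0.6,"spin":0,"gripper":-1},{"dx":0,"dy":0,"dz":0.6,"spin":0,"gripper":-1},{"dx":0,"dy":0,"dz":0,"spin":0,"gripper":-1},{"dx":0,"dy":0,"dz":0,"spin":0,"gripper":-1},{"dx":0,"dy":0,"dz":0,"spin":0,"gripper":-1}]'
python3 - <<'E'
from h import *
im,K,T,c=cam('wrist'); save(im[140:,120:440],'w6.png'); p=readout.read_state()['ee_pos'];print(p)
print(w2px([.5375,.319,.042],K,T)-[120,140],w2px([p[0],p[1],p[2]-.021],K,T)-[120,140])
E
```

```text
time_s: 33.85
ee_pos: [0.5377, 0.32, 0.0811]
tcp_rot: [2.222, 2.221, 0.002]
contact_force: [0.1, 0.2, -0.1]
width: 0.607
gripper_force: 26.4
[0.53783052 0.32007756 0.08130587]
[159.38142173 107.28876121] [160.07680895 119.98757755]
```

View pics/w6.png

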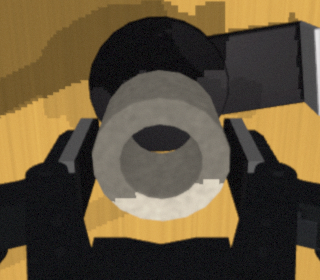

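The base disc is centred at column 159, same as the roll. Lower gently.

```bash
python3 -m pendant '[{"dx":-0.02,"dy":0,"dz":0.3,"spin":0,"gripper":-1},{"dx":0,"dy":0,"dz":0.3,"spin":0,"gripper":-1},{"dx":0,"dy":0,"dz":0.3,"spin":0,"gripper":-1},{"dx":0,"dy":0,"dz":0.3,"spin":0,"gripper":-1},{"dx":0,"dy":0,"dz":0.3,"spin":0,"gripper":-1},{"dx":0,"dy":0,"dz":0.2,"spin":0,"gripper":-1},{"dx":0,"dy":0,"dz":0.1,"spin":0,"gripper":-1},{"dx":0,"dy":0,"dz":0,"spin":0,"gripper":-1},{"dx":0,"dy":0,"dz":0,"spin":0,"gripper":-1},{"dx":0,"dy":0,"dz":0,"spin":0,"gripper":-1}]'
```

```text
time_s: 34.9
ee_pos: [0.5375, 0.3197, 0.0358]
tcp_rot: [2.221, 2.221, 0.001]
contact_force: [0.2, 0.4, -0.8]
width: 0.603
gripper_force: 26.4
```

```bash
python3 -m pendant '[{"dx":0,"dy":0,"dz":0.06,"spin":0,"gripper":-1},{"dx":0,"dy":0,"dz":0.04,"spin":0,"gripper":-1},{"dx":0,"dy":0,"dz":0,"spin":0,"gripper":-1},{"dx":0,"dy":0,"dz":0,"spin":0,"gripper":0.6},{"dx":0,"dy":0,"dz":0,"spin":0,"gripper":0.8},{"dx":0,"dy":0,"dz":0,"spin":0,"gripper":0.8},{"dx":0,"dy":0,"dz":0,"spin":0,"gripper":0.8},{"dx":0,"dy":0,"dz":0,"spin":0,"gripper":0.8},{"dx":0,"dy":0,"dz":-0.4,"spin":0,"gripper":0.8},{"dx":0,"dy":0,"dz":-0.8,"spin":0,"gripper":1},{"dx":0,"dy":0,"dz":-1,"spin":0,"gripper":1},{"dx":0,"dy":0,"dz":-1,"spin":0,"gripper":1},{"dx":0,"dy":0,"dz":-1,"spin":0,"gripper":1},{"dx":0,"dy":0,"dz":-1,"spin":0,"gripper":1},{"dx":0,"dy":0,"dz":-1,"spin":0,"gripper":1},{"dx":0,"dy":0,"dz":0,"spin":0,"gripper":1},{"dx":0,"dy":0,"dz":0,"spin":0,"gripper":1}]'
python3 - <<'E'
from h import *
im,K,T,c=cam('wrist'); save(im,'w7.png'); p=readout.read_state()['ee_pos'];print(p)
print('spindle tip',w2px([.5375,.319,.042],K,T),'roll top',w2px([.5375,.319,.048],K,T))
E
```

```text
time_s: 36.6
ee_pos: [0.5374, 0.3197, 0.1886]
tcp_rot: [2.221, 2.221, 0.002]
contact_force: [-0.0, 0.4, -0.0]
width: 0.999
gripper_force: 0.0
[0.53700644 0.31939417 0.1872183 ]
spindle tip [279.79064972 196.00137555] roll top [279.798533   197.86614305]
```

View pics/w7.png

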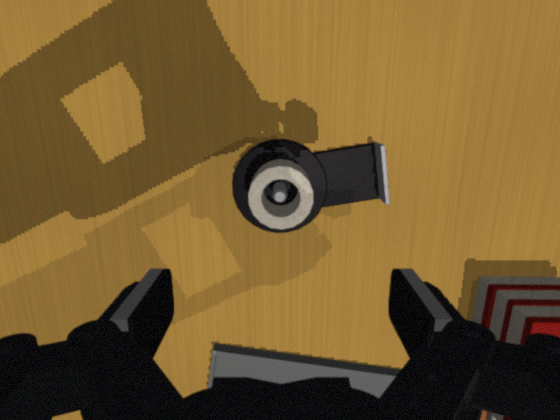

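The ring is concentric with the spindle tip at (280,195) and lies flat on the base. Now the bottle goes back first.

```bash
python3 -m pendant '[{"dx":-0.9,"dy":-0.15,"dz":0,"spin":0,"gripper":1},{"dx":-0.9,"dy":-0.15,"dz":0,"spin":0,"gripper":1},{"dx":-0.9,"dy":-0.15,"dz":0,"spin":0,"gripper":1},{"dx":-0.9,"dy":-0.15,"dz":0,"spin":0,"gripper":1},{"dx":-0.9,"dy":-0.15,"dz":0,"spin":0,"gripper":1},{"dx":-0.9,"dy":-0.15,"dz":0,"spin":0,"gripper":1},{"dx":-0.9,"dy":-0.15,"dz":0,"spin":0,"gripper":1},{"dx":-0.9,"dy":-0.15,"dz":0,"spin":0,"gripper":1},{"dx":-0.9,"dy":-0.15,"dz":0,"spin":0,"gripper":1},{"dx":-0.9,"dy":-0.15,"dz":0,"spin":0,"gripper":1},{"dx":-0.9,"dy":-0.15,"dz":0,"spin":0,"gripper":1},{"dx":-0.9,"dy":-0.15,"dz":0,"spin":0,"gripper":1},{"dx":-0.9,"dy":-0.15,"dz":0,"spin":0,"gripper":1},{"dx":-0.9,"dy":-0.15,"dz":0,"spin":0,"gripper":1},{"dx":-0.9,"dy":-0.15,"dz":0,"spin":0,"gripper":1},{"dx":-0.9,"dy":-0.15,"dz":0,"spin":0,"gripper":1},{"dx":-0.9,"dy":-0.15,"dz":0,"spin":0,"gripper":1},{"dx":-0.9,"dy":-0.15,"dz":0,"spin":0,"gripper":1},{"dx":-0.9,"dy":-0.15,"dz":0,"spin":0,"gripper":1},{"dx":-0.9,"dy":-0.15,"dz":0,"spin":0,"gripper":1}]'; python3 -m pendant '[{"dx":-0.9,"dy":-0.15,"dz":0,"spin":0,"gripper":1},{"dx":-0.9,"dy":-0.15,"dz":0,"spin":0,"gripper":1},{"dx":-0.9,"dy":-0.15,"dz":0,"spin":0,"gripper":1},{"dx":-0.9,"dy":-0.15,"dz":0,"spin":0,"gripper":1},{"dx":-0.9,"dy":-0.15,"dz":0,"spin":0,"gripper":1},{"dx":-0.9,"dy":-0.15,"dz":0,"spin":0,"gripper":1},{"dx":-0.9,"dy":-0.15,"dz":0,"spin":0,"gripper":1},{"dx":-0.9,"dy":-0.15,"dz":0,"spin":0,"gripper":1},{"dx":-0.2,"dy":-0.04,"dz":0,"spin":0,"gripper":0.7},{"dx":0,"dy":0,"dz":0,"spin":0,"gripper":0.7},{"dx":0,"dy":0,"dz":0,"spin":0,"gripper":0.7}]'
python3 - <<'E'
from h import *
im,K,T,c=cam('wrist'); p=readout.read_state()['ee_pos'];print(p, ((np.array([.4315,-.316,.0715])-p)/.025).round(2))
print([(px2w(x['uv'],.004,K,T).round(4),round(x['score'],2)) for x in models.tip_of('wrist','bottle')[:2]])
E
```

```text
time_s: 38.65
ee_pos: [0.4614, -0.1311, 0.1863]
tcp_rot: [-2.22, -2.22, 0.002]
contact_force: [-0.3, -0.2, -0.2]
width: 1.0
gripper_force: 0.0
time_s: 39.75
ee_pos: [0.4312, -0.3146, 0.1872]
tcp_rot: [-2.22, -2.221, -0.0]
contact_force: [0.9, 0.2, 0.1]
width: 0.851
gripper_force: 0.0
[ 0.43137685 -0.31450423  0.18742317] [ 0.   -0.06 -4.64]
[(array([ 0.4308, -0.3187,  0.004 ]), 0.65)]
```

```bash
python3 -m pendant '[{"dx":-0.06,"dy":0,"dz":0.8,"spin":0,"gripper":0.7},{"dx":0,"dy":0,"dz":0.9,"spin":0,"gripper":0.7},{"dx":0,"dy":0,"dz":0.9,"spin":0,"gripper":0.7},{"dx":0,"dy":0,"dz":0.9,"spin":0,"gripper":0.7},{"dx":0,"dy":0,"dz":0.7,"spin":0,"gripper":0.7},{"dx":0,"dy":0,"dz":0.4,"spin":0,"gripper":0.7},{"dx":0,"dy":0,"dz":0,"spin":0,"gripper":0.7},{"dx":0,"dy":0,"dz":0,"spin":0,"gripper":-1},{"dx":0,"dy":0,"dz":0,"spin":0,"gripper":-1},{"dx":0,"dy":0,"dz":0,"spin":0,"gripper":-1},{"dx":0,"dy":0,"dz":0,"spin":0,"gripper":-1},{"dx":0,"dy":0,"dz":0,"spin":0,"gripper":-1},{"dx":0,"dy":0,"dz":0,"spin":0,"gripper":-1},{"dx":0,"dy":0,"dz":0,"spin":0,"gripper":-1}]' 35
```

```text
time_s: 41.25
ee_pos: [0.4318, -0.3174, 0.0742]
tcp_rot: [2.22, 2.22, 0.0]
contact_force: [-1.9, 0.5, 6.0]
width: 0.622
gripper_force: 37.2
```

```bash
python3 -m pendant '[{"dx":0,"dy":0,"dz":-0.4,"spin":0,"gripper":-1},{"dx":0,"dy":0,"dz":-0.8,"spin":0,"gripper":-1},{"dx":0,"dy":0,"dz":-0.8,"spin":0,"gripper":-1},{"dx":0,"dy":0,"dz":-0.8,"spin":0,"gripper":-1},{"dx":0.4,"dy":0.1,"dz":-0.2,"spin":0,"gripper":-1},{"dx":0.9,"dy":0.225,"dz":0,"spin":0,"gripper":-1},{"dx":0.9,"dy":0.225,"dz":0,"spin":0,"gripper":-1},{"dx":0.9,"dy":0.225,"dz":0,"spin":0,"gripper":-1},{"dx":0.9,"dy":0.225,"dz":0,"spin":0,"gripper":-1},{"dx":0.9,"dy":0.225,"dz":0,"spin":0,"gripper":-1},{"dx":0.9,"dy":0.225,"dz":0,"spin":0,"gripper":-1},{"dx":0.9,"dy":0.225,"dz":0,"spin":0,"gripper":-1},{"dx":0.9,"dy":0.225,"dz":0,"spin":0,"gripper":-1},{"dx":0.9,"dy":0.225,"dz":0,"spin":0,"gripper":-1},{"dx":0.9,"dy":0.225,"dz":0,"spin":0,"gripper":-1},{"dx":0.9,"dy":0.225,"dz":0,"spin":0,"gripper":-1},{"dx":0.9,"dy":0.225,"dz":0,"spin":0,"gripper":-1},{"dx":0.9,"dy":0.225,"dz":0,"spin":0,"gripper":-1},{"dx":0.9,"dy":0.225,"dz":0,"spin":0,"gripper":-1},{"dx":0.58,"dy":0.05,"dz":0,"spin":0,"gripper":-1}]'; python3 -m pendant '[{"dx":0,"dy":0,"dz":0.2,"spin":0,"gripper":-1},{"dx":0,"dy":0,"dz":0.6,"spin":0,"gripper":-1},{"dx":0,"dy":0,"dz":0.7,"spin":0,"gripper":-1},{"dx":0,"dy":0,"dz":0.6,"spin":0,"gripper":-1},{"dx":0,"dy":0,"dz":0.4,"spin":0,"gripper":-1},{"dx":0,"dy":0,"dz":0.2,"spin":0,"gripper":-1},{"dx":0,"dy":0,"dz":0.1,"spin":0,"gripper":-1},{"dx":0,"dy":0,"dz":0,"spin":0,"gripper":-1},{"dx":0,"dy":0,"dz":0,"spin":0,"gripper":-1}]'
```

```text
time_s: 43.25
ee_pos: [0.5134, 0.0245, 0.147]
tcp_rot: [-2.219, -2.222, 0.001]
contact_force: [-0.3, -0.3, -2.6]
width: 0.625
gripper_force: 37.2
time_s: 44.15
ee_pos: [0.5142, 0.0225, 0.0785]
tcp_rot: [2.221, 2.221, 0.001]
contact_force: [0.0, 0.5, -1.4]
width: 0.622
gripper_force: 37.3
```

```bash
python3 -m pendant '[{"dx":0,"dy":0,"dz":0.06,"spin":0,"gripper":-1},{"dx":0,"dy":0,"dz":0.04,"spin":0,"gripper":-1},{"dx":0,"dy":0,"dz":0,"spin":0,"gripper":-1},{"dx":0,"dy":0,"dz":0,"spin":0,"gripper":0.5},{"dx":0,"dy":0,"dz":0,"spin":0,"gripper":0.8},{"dx":0,"dy":0,"dz":0,"spin":0,"gripper":1},{"dx":0,"dy":0,"dz":0,"spin":0,"gripper":1},{"dx":0,"dy":0,"dz":-0.5,"spin":0,"gripper":1},{"dx":0,"dy":0,"dz":-0.9,"spin":0,"gripper":1},{"dx":0,"dy":0,"dz":-1,"spin":0,"gripper":1},{"dx":0,"dy":0,"dz":-1,"spin":0,"gripper":1},{"dx":0,"dy":0,"dz":-1,"spin":0,"gripper":1},{"dx":0,"dy":0,"dz":-0.3,"spin":0,"gripper":1},{"dx":0,"dy":0,"dz":0,"spin":0,"gripper":1},{"dx":0,"dy":0,"dz":0,"spin":0,"gripper":1}]'
```

```text
time_s: 45.65
ee_pos: [0.5133, 0.0226, 0.1917]
tcp_rot: [-2.221, -2.221, 0.002]
contact_force: [0.1, 0.3, -0.4]
width: 1.0
gripper_force: 0.0
```

```bash
python3 -m pendant '[{"dx":-0.93,"dy":0.06,"dz":0,"spin":0,"gripper":1},{"dx":-0.93,"dy":0.06,"dz":0,"spin":0,"gripper":1},{"dx":-0.93,"dy":0.06,"dz":0,"spin":0,"gripper":1},{"dx":-0.93,"dy":0.06,"dz":0,"spin":0,"gripper":1},{"dx":-0.93,"dy":0.06,"dz":0,"spin":0,"gripper":1},{"dx":-0.93,"dy":0.06,"dz":0,"spin":0,"gripper":1},{"dx":-0.93,"dy":0.06,"dz":0,"spin":0,"gripper":1},{"dx":-0.93,"dy":0.06,"dz":0,"spin":0,"gripper":1},{"dx":-0.93,"dy":0.06,"dz":0,"spin":0,"gripper":1},{"dx":-0.93,"dy":0.06,"dz":0,"spin":0,"gripper":1},{"dx":-0.93,"dy":0.06,"dz":0,"spin":0,"gripper":1},{"dx":-0.93,"dy":0.06,"dz":0,"spin":0,"gripper":1},{"dx":-0.93,"dy":0.06,"dz":0,"spin":0,"gripper":1},{"dx":-0.9,"dy":0.06,"dz":0,"spin":0,"gripper":1},{"dx":0,"dy":0,"dz":0,"spin":0.6,"gripper":1},{"dx":0,"dy":0,"dz":0,"spin":0.6,"gripper":1},{"dx":0,"dy":0,"dz":0,"spin":0.6,"gripper":1},{"dx":0,"dy":0,"dz":0,"spin":0,"gripper":1},{"dx":0,"dy":0,"dz":0,"spin":0,"gripper":1}]'
python3 - <<'E'
from h import *
im,K,T,c=cam('wrist'); s=readout.read_state();p=s['ee_pos'];M=R.from_rotvec(s['tcp_rot']).as_matrix(); print(p,(M.T@(np.array([.5347,-.3024,.0702])-p)/.025).round(2))
print([(px2w(x['uv'],.004,K,T).round(4),round(x['score'],2)) for x in models.tip_of('wrist','carton')[:2]])
E
```

```text
time_s: 47.55
ee_pos: [0.5344, -0.3019, 0.1915]
tcp_rot: [-2.479, -1.927, 0.001]
contact_force: [-0.1, 0.6, -0.6]
width: 1.001
gripper_force: 0.0
[ 0.5345171  -0.30199049  0.19181252] [-0.02  0.02  4.86]
[(array([ 0.5335, -0.3026,  0.004 ]), 0.65)]
```

```bash
python3 -m pendant '[{"dx":-0.02,"dy":0.02,"dz":0.8,"spin":0,"gripper":1},{"dx":0,"dy":0,"dz":0.9,"spin":0,"gripper":1},{"dx":0,"dy":0,"dz":0.9,"spin":0,"gripper":1},{"dx":0,"dy":0,"dz":0.9,"spin":0,"gripper":1},{"dx":0,"dy":0,"dz":0.8,"spin":0,"gripper":1},{"dx":0,"dy":0,"dz":0.5,"spin":0,"gripper":1},{"dx":0,"dy":0,"dz":0,"spin":0,"gripper":1},{"dx":0,"dy":0,"dz":0,"spin":0,"gripper":-1},{"dx":0,"dy":0,"dz":0,"spin":0,"gripper":-1},{"dx":0,"dy":0,"dz":0,"spin":0,"gripper":-1},{"dx":0,"dy":0,"dz":0,"spin":0,"gripper":-1},{"dx":0,"dy":0,"dz":0,"spin":0,"gripper":-1},{"dx":0,"dy":0,"dz":0,"spin":0,"gripper":-1},{"dx":0,"dy":0,"dz":0,"spin":0,"gripper":-1},{"dx":0,"dy":0,"dz":0,"spin":0,"gripper":-1}]'; python3 - <<'E'
from h import *
s=readout.read_state(); M=R.from_rotvec(s['tcp_rot']).as_matrix(); p=np.array(s['ee_pos'])
print((M.T@(np.array([.586,.0746,p[2]])-p)/.025).round(2))
E
```

```text
time_s: 49.15
ee_pos: [0.5355, -0.3032, 0.0745]
tcp_rot: [2.481, 1.924, 0.001]
contact_force: [-2.9, 0.1, 6.3]
width: 0.632
gripper_force: 37.5
[15.14 -1.8  -0.02]
```

```bash
python3 -m pendant '[{"dx":0,"dy":0,"dz":-0.4,"spin":0,"gripper":-1},{"dx":0,"dy":0,"dz":-0.8,"spin":0,"gripper":-1},{"dx":0,"dy":0,"dz":-0.9,"spin":0,"gripper":-1},{"dx":0,"dy":0,"dz":-0.9,"spin":0,"gripper":-1},{"dx":0,"dy":0,"dz":-0.9,"spin":0,"gripper":-1},{"dx":0,"dy":0,"dz":-0.9,"spin":0,"gripper":-1},{"dx":0,"dy":0,"dz":-0.6,"spin":0,"gripper":-1},{"dx":0,"dy":0,"dz":-0.2,"spin":0,"gripper":-1},{"dx":0.5,"dy":-0.08,"dz":0,"spin":0,"gripper":-1},{"dx":0.9,"dy":-0.11,"dz":0,"spin":0,"gripper":-1},{"dx":0.9,"dy":-0.11,"dz":0,"spin":0,"gripper":-1},{"dx":0.9,"dy":-0.11,"dz":0,"spin":0,"gripper":-1},{"dx":0.9,"dy":-0.11,"dz":0,"spin":0,"gripper":-1},{"dx":0.9,"dy":-0.11,"dz":0,"spin":0,"gripper":-1},{"dx":0.9,"dy":-0.11,"dz":0,"spin":0,"gripper":-1},{"dx":0.9,"dy":-0.11,"dz":0,"spin":0,"gripper":-1},{"dx":0.9,"dy":-0.11,"dz":0,"spin":0,"gripper":-1},{"dx":0.9,"dy":-0.11,"dz":0,"spin":0,"gripper":-1},{"dx":0.9,"dy":-0.11,"dz":0,"spin":0,"gripper":-1}]'; python3 -m pendant '[{"dx":0.9,"dy":-0.1,"dz":0,"spin":0,"gripper":-1},{"dx":0.9,"dy":-0.1,"dz":0,"spin":0,"gripper":-1},{"dx":0.9,"dy":-0.1,"dz":0,"spin":0,"gripper":-1},{"dx":0.9,"dy":-0.1,"dz":0,"spin":0,"gripper":-1},{"dx":0.9,"dy":-0.1,"dz":0,"spin":0,"gripper":-1},{"dx":0.9,"dy":-0.1,"dz":0,"spin":0,"gripper":-1},{"dx":0.24,"dy":-0.02,"dz":0,"spin":0,"gripper":-1},{"dx":0,"dy":0,"dz":0,"spin":0,"gripper":-1},{"dx":0,"dy":0,"dz":0,"spin":0,"gripper":-1}]'; python3 - <<'E'
from h import *
s=readout.read_state(); M=R.from_rotvec(s['tcp_rot']).as_matrix(); p=np.array(s['ee_pos'])
print((M.T@(np.array([.586,.0746,.0768])-p)/.025).round(2))
E
```

```text
time_s: 51.05
ee_pos: [0.5649, -0.0635, 0.211]
tcp_rot: [-2.48, -1.925, 0.003]
contact_force: [-0.4, -0.2, -2.8]
width: 0.636
gripper_force: 37.1
time_s: 51.95
ee_pos: [0.5853, 0.0746, 0.2121]
tcp_rot: [-2.482, -1.925, 0.002]
contact_force: [0.4, -0.3, -2.2]
width: 0.63
gripper_force: 37.2
[0.01 0.03 5.41]
```

```bash
python3 -m pendant '[{"dx":0,"dy":0.02,"dz":0.7,"spin":0,"gripper":-1},{"dx":0,"dy":0,"dz":0.9,"spin":0,"gripper":-1},{"dx":0,"dy":0,"dz":0.9,"spin":0,"gripper":-1},{"dx":0,"dy":0,"dz":0.9,"spin":0,"gripper":-1},{"dx":0,"dy":0,"dz":0.8,"spin":0,"gripper":-1},{"dx":0,"dy":0,"dz":0.6,"spin":0,"gripper":-1},{"dx":0,"dy":0,"dz":0.3,"spin":0,"gripper":-1},{"dx":0,"dy":0,"dz":0.2,"spin":0,"gripper":-1},{"dx":0,"dy":0,"dz":0.1,"spin":0,"gripper":-1},{"dx":0,"dy":0,"dz":0,"spin":0,"gripper":-1},{"dx":0,"dy":0,"dz":0,"spin":0,"gripper":-1}]'
```

```text
time_s: 53.05
ee_pos: [0.5866, 0.0749, 0.0787]
tcp_rot: [2.482, 1.925, 0.002]
contact_force: [-0.6, -0.9, -2.1]
width: 0.634
gripper_force: 37.2
```

```bash
python3 -m pendant '[{"dx":0,"dy":0,"dz":0.05,"spin":0,"gripper":-1},{"dx":0,"dy":0,"dz":0.04,"spin":0,"gripper":-1},{"dx":0,"dy":0,"dz":0,"spin":0,"gripper":-1},{"dx":0,"dy":0,"dz":0,"spin":0,"gripper":0.5},{"dx":0,"dy":0,"dz":0,"spin":0,"gripper":0.8},{"dx":0,"dy":0,"dz":0,"spin":0,"gripper":1},{"dx":0,"dy":0,"dz":0,"spin":0,"gripper":1},{"dx":0,"dy":0,"dz":-0.5,"spin":0,"gripper":1},{"dx":0,"dy":0,"dz":-0.9,"spin":0,"gripper":1},{"dx":0,"dy":0,"dz":-1,"spin":0,"gripper":1},{"dx":0,"dy":0,"dz":-1,"spin":0,"gripper":1},{"dx":0,"dy":0,"dz":-1,"spin":0,"gripper":1},{"dx":0,"dy":0,"dz":-0.3,"spin":0,"gripper":1},{"dx":0,"dy":0,"dz":0,"spin":-0.6,"gripper":1},{"dx":0,"dy":0,"dz":0,"spin":-0.6,"gripper":1},{"dx":0,"dy":0,"dz":0,"spin":-0.6,"gripper":1},{"dx":0,"dy":0,"dz":0,"spin":0,"gripper":1},{"dx":0,"dy":0,"dz":0,"spin":0,"gripper":1}]'
```

```text
time_s: 54.85
ee_pos: [0.586, 0.0749, 0.1927]
tcp_rot: [-2.224, -2.219, 0.001]
contact_force: [-0.7, -0.2, -0.9]
width: 1.0
gripper_force: 0.0
```

```bash
python3 -m pendant '[{"dx":-0.905,"dy":0.113,"dz":0,"spin":0,"gripper":1},{"dx":-0.905,"dy":0.113,"dz":0,"spin":0,"gripper":1},{"dx":-0.905,"dy":0.113,"dz":0,"spin":0,"gripper":1},{"dx":-0.905,"dy":0.113,"dz":0,"spin":0,"gripper":1},{"dx":-0.905,"dy":0.113,"dz":0,"spin":0,"gripper":1},{"dx":-0.905,"dy":0.113,"dz":0,"spin":0,"gripper":1},{"dx":-0.905,"dy":0.113,"dz":0,"spin":0,"gripper":1},{"dx":-0.905,"dy":0.113,"dz":0,"spin":0,"gripper":1},{"dx":-0.905,"dy":0.113,"dz":0,"spin":0,"gripper":1},{"dx":-0.905,"dy":0.113,"dz":0,"spin":0,"gripper":1},{"dx":-0.905,"dy":0.113,"dz":0,"spin":0,"gripper":1},{"dx":-0.905,"dy":0.113,"dz":0,"spin":0,"gripper":1},{"dx":-0.905,"dy":0.113,"dz":0,"spin":0,"gripper":1},{"dx":-0.905,"dy":0.113,"dz":0,"spin":0,"gripper":1},{"dx":-0.905,"dy":0.113,"dz":0,"spin":0,"gripper":1},{"dx":-0.905,"dy":0.113,"dz":0,"spin":0,"gripper":1},{"dx":0,"dy":0,"dz":0,"spin":0,"gripper":1},{"dx":0,"dy":0,"dz":0,"spin":0,"gripper":1}]'
python3 - <<'E'
from h import *
im,K,T,c=cam('wrist'); s=readout.read_state();p=s['ee_pos'];M=R.from_rotvec(s['tcp_rot']).as_matrix(); print(p,(M.T@(np.array([.6313,-.2871,.059])-p)/.025).round(2))
print([(px2w(x['uv'],.004,K,T).round(4),round(x['score'],2)) for x in models.tip_of('wrist','jar')[:2]])
E
```

```text
time_s: 56.65
ee_pos: [0.6312, -0.287, 0.1925]
tcp_rot: [-2.223, -2.219, -0.0]
contact_force: [-0.6, 0.0, 0.1]
width: 1.002
gripper_force: 0.0
[ 0.63137382 -0.28639524  0.19280201] [-0.03 -0.    5.35]
[(array([ 0.6301, -0.2893,  0.004 ]), 0.65)]
```

```bash
python3 -m pendant '[{"dx":-0.02,"dy":0,"dz":0.8,"spin":0,"gripper":1},{"dx":0,"dy":0,"dz":0.9,"spin":0,"gripper":1},{"dx":0,"dy":0,"dz":0.9,"spin":0,"gripper":1},{"dx":0,"dy":0,"dz":0.9,"spin":0,"gripper":1},{"dx":0,"dy":0,"dz":0.9,"spin":0,"gripper":1},{"dx":0,"dy":0,"dz":0.6,"spin":0,"gripper":1},{"dx":0,"dy":0,"dz":0.35,"spin":0,"gripper":1},{"dx":0,"dy":0,"dz":0,"spin":0,"gripper":1},{"dx":0,"dy":0,"dz":0,"spin":0,"gripper":-1},{"dx":0,"dy":0,"dz":0,"spin":0,"gripper":-1},{"dx":0,"dy":0,"dz":0,"spin":0,"gripper":-1},{"dx":0,"dy":0,"dz":0,"spin":0,"gripper":-1},{"dx":0,"dy":0,"dz":0,"spin":0,"gripper":-1},{"dx":0,"dy":0,"dz":0,"spin":0,"gripper":-1},{"dx":0,"dy":0,"dz":0,"spin":0,"gripper":-1},{"dx":0,"dy":0,"dz":0,"spin":0,"gripper":-1}]'
```

```text
time_s: 58.35
ee_pos: [0.6318, -0.2881, 0.0612]
tcp_rot: [2.22, 2.22, 0.001]
contact_force: [-3.0, 0.5, 6.1]
width: 0.653
gripper_force: 36.9
```

```bash
python3 -m pendant '[{"dx":0,"dy":0,"dz":-0.4,"spin":0,"gripper":-1},{"dx":0,"dy":0,"dz":-0.8,"spin":0,"gripper":-1},{"dx":0,"dy":0,"dz":-0.8,"spin":0,"gripper":-1},{"dx":0,"dy":0,"dz":-0.6,"spin":0,"gripper":-1},{"dx":0.4,"dy":-0.12,"dz":-0.2,"spin":0,"gripper":-1},{"dx":0.85,"dy":-0.235,"dz":0,"spin":0,"gripper":-1},{"dx":0.85,"dy":-0.235,"dz":0,"spin":0,"gripper":-1},{"dx":0.85,"dy":-0.235,"dz":0,"spin":0,"gripper":-1},{"dx":0.85,"dy":-0.235,"dz":0,"spin":0,"gripper":-1},{"dx":0.85,"dy":-0.235,"dz":0,"spin":0,"gripper":-1},{"dx":0.85,"dy":-0.235,"dz":0,"spin":0,"gripper":-1},{"dx":0.85,"dy":-0.235,"dz":0,"spin":0,"gripper":-1},{"dx":0.85,"dy":-0.235,"dz":0,"spin":0,"gripper":-1},{"dx":0.85,"dy":-0.235,"dz":0,"spin":0,"gripper":-1},{"dx":0.85,"dy":-0.235,"dz":0,"spin":0,"gripper":-1},{"dx":0.7,"dy":-0.2,"dz":0,"spin":0,"gripper":-1},{"dx":0,"dy":0,"dz":0,"spin":0,"gripper":-1},{"dx":0,"dy":0,"dz":0,"spin":0,"gripper":-1}]'; python3 -m pendant '[{"dx":0,"dy":0,"dz":0.6,"spin":0,"gripper":-1},{"dx":0,"dy":0,"dz":0.7,"spin":0,"gripper":-1},{"dx":0,"dy":0,"dz":0.6,"spin":0,"gripper":-1},{"dx":0,"dy":0,"dz":0.4,"spin":0,"gripper":-1},{"dx":0,"dy":0,"dz":0.2,"spin":0,"gripper":-1},{"dx":0,"dy":0,"dz":0.1,"spin":0,"gripper":-1},{"dx":0,"dy":0,"dz":0,"spin":0,"gripper":-1},{"dx":0,"dy":0,"dz":0,"spin":0,"gripper":-1}]'
```

```text
time_s: 60.15
ee_pos: [0.5644, -0.0473, 0.1291]
tcp_rot: [2.221, 2.222, -0.0]
contact_force: [0.5, -0.7, -2.4]
width: 0.648
gripper_force: 37.8
time_s: 60.95
ee_pos: [0.5651, -0.0477, 0.0651]
tcp_rot: [2.221, 2.221, 0.001]
contact_force: [0.2, 0.8, -2.0]
width: 0.644
gripper_force: 37.8
```

Target z is about 0.0632.

```bash
python3 -m pendant '[{"dx":0,"dy":0,"dz":0.05,"spin":0,"gripper":-1},{"dx":0,"dy":0,"dz":0.04,"spin":0,"gripper":-1},{"dx":0,"dy":0,"dz":0,"spin":0,"gripper":-1},{"dx":0,"dy":0,"dz":0,"spin":0,"gripper":0.5},{"dx":0,"dy":0,"dz":0,"spin":0,"gripper":0.8},{"dx":0,"dy":0,"dz":0,"spin":0,"gripper":1},{"dx":0,"dy":0,"dz":0,"spin":0,"gripper":1},{"dx":0,"dy":0,"dz":-0.5,"spin":0,"gripper":1},{"dx":0,"dy":0,"dz":-0.9,"spin":0,"gripper":1},{"dx":0,"dy":0,"dz":-1,"spin":0,"gripper":1},{"dx":0,"dy":0,"dz":-1,"spin":0,"gripper":1},{"dx":0,"dy":0,"dz":-1,"spin":0,"gripper":1},{"dx":0,"dy":0,"dz":-1,"spin":0,"gripper":1},{"dx":0,"dy":-0.5,"dz":-1,"spin":0,"gripper":1},{"dx":0.6,"dy":-0.5,"dz":-0.6,"spin":0,"gripper":1},{"dx":0.6,"dy":-0.5,"dz":0,"spin":0,"gripper":1},{"dx":0.6,"dy":0,"dz":0,"spin":0,"gripper":1},{"dx":0,"dy":0,"dz":0,"spin":0,"gripper":1},{"dx":0,"dy":0,"dz":0,"spin":0,"gripper":1}]'
python3 - <<'E'
from h import *
im,K,T,c=cam('wrist'); print(readout.read_state()['ee_pos'])
o={'jar':(.5645,-.048,.108),'bottle':(.514,.0225,.123),'carton':(.5855,.0748,.116)}
for n,q in o.items():
    u=w2px(q,K,T); im=im.copy(); cv2.drawMarker(im,tuple(int(round(v)) for v in u),(255,0,255),cv2.MARKER_CROSS,14,1)
    print(n,[(px2w(x['uv'],.006,K,T).round(3),round(x['score'],2)) for x in models.tip_of('wrist',n)[:1]])
s,K,T,_=cam('side')
for n in ['roll','jar','bottle','carton']: print(n,[(px2w(x['uv'],.006,K,T).round(3),round(x['score'],2)) for x in models.tip_of('side',n)[:1]])
save(np.hstack([im,s])[:, ::1][::1][:420,:][:, :],'tmp.png')
a=cv2.resize(np.hstack([im,s]),(800,300),interpolation=cv2.INTER_AREA); save(a,'fin.png')
E
```

```text
time_s: 62.85
ee_pos: [0.5273, -0.0025, 0.2368]
tcp_rot: [-2.221, -2.222, 0.001]
contact_force: [0.3, 0.4, 0.2]
width: 0.993
gripper_force: 0.0
[ 0.52734137 -0.00284326  0.23667196]
jar [(array([ 0.563, -0.049,  0.006]), 0.59)]
bottle [(array([0.514, 0.021, 0.006]), 0.8)]
carton []
roll [(array([0.547, 0.318, 0.006]), 0.67)]
jar [(array([ 0.562, -0.057,  0.006]), 0.81)]
bottle [(array([0.518, 0.019, 0.006]), 0.69)]
carton [(array([0.573, 0.063, 0.006]), 0.86)]
```

View pics/fin.png

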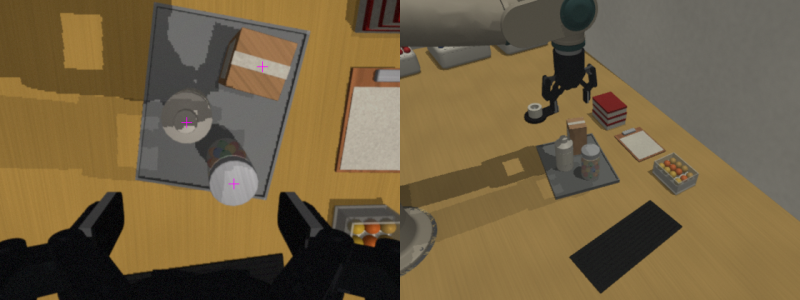

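All three tops sit on their start marks (jar (234,184), bottle (187,122), carton (262,66)), and the roll is on the holder at (535,108). Hand in.

```bash
python3 -c "
from cell import ticket; print(ticket.job_done())"
```

```text
the job is handed in; nothing more can be done
None
```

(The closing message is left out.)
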